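Trial layout of a relay module

TASK

Make a trial layout of the relay module: on the aluminium mounting plate, put the relay socket midway between the two terminal blocks with its long side parallel to theirs, set the relay upright on the raised middle of the socket, and stand the capacitor upright on the plate straight in front (robot's side) of the longer terminal block, in line with it and leaving a gap of about 15 mm. Rest the circuit board, components up, centred on the sloping stand, its long sides running up the slope and one short edge down against the ledge. Leave the ring core where it lies.

Things in the scene. Friction and masses are not known exactly. Their poses are not given: they have to be found in the camera images.
- plate: flat aluminium mounting plate, fixed, 150 (x) x 220 (y) x 4 mm, a screw in each corner. Origin: centre of its underside. Its x axis points away from the robot (turned by up to 0.3 rad), y along its long side to the left. The two terminal blocks are fixed on it, 80 mm left and right of its centre, so the plate's centre is midway between them.
- block_long: the longer terminal block, fixed on the plate at its left or right end: slim, five-way, 51 mm long x 14 mm wide x 18 mm high. Origin: centre of its underside. Its y axis runs along its length and points to the front (plate's -x, towards the robot); its front end is 25.5 mm from the origin.
- block_short: the shorter terminal block, fixed at the other end of the plate: stubby, four-way, 41 mm long x 18 mm wide x 24 mm high. Origin: centre of its underside, y axis along its length, pointing to the front.
- stand: small fixed board stand: base plate 100 x 70 mm, aluminium deck 36 mm wide and 84 mm long that slopes 30 degrees (0.524 rad), rising along the stand's +x (away from the robot). At the low front edge of the deck is a ledge 50 mm wide, 9 mm high square to the deck. Its highest point is 64 mm above the bench. Origin: centre under the deck, on the bench; yaw 0 to 0.6 rad.
- seat (a point): point on the deck's surface of the stand, on its centre line, 36 mm up the slope from the ledge: where the centre of the board's underside lies when the board rests against the ledge. Its axes are the stand's (level, not sloping). It lies 40 mm above the bench.
- socket: loose grey plastic relay socket, 60 g or so: base 64 (x) x 36 (y) x 14 mm with three screw heads at each end, and a raised middle 36 x 36 mm whose flat top is 24 mm above the underside. Origin: centre of the underside. Grasp across its 36 mm width (y).
- relay: loose plug-in relay, a small upright box with rounded edges, 28 x 28 mm and 36 mm high (a 2 mm tab on one side), about 35 g. Origin: centre of the underside to within 1 mm. Stands upright at the start.
- capacitor: loose electrolytic capacitor, an upright cylinder 22 mm in diameter and 41 mm high, about 20 g. Origin: centre of the underside.
- board: loose small circuit board, 52 (x) x 72 (y) mm; the board itself is a 5 mm slab to the touch, its components stand up to 13 mm. Lies components up. Origin: centre of the underside. About 40 g. Grasp by the two long edges, across 52 mm, with the fingertips close to the bench.
- ring_core: loose dark ring (ferrite core), 36 mm across, 12 mm high, lying between the plate and the stand, towards the back. Bystander, leave it. Origin: centre of the underside.
Things that resemble listed ones, but are neither listed nor needed, are in the scene too. Of the things that look like the board, the larger one is meant.

How it is judged:
At the end, for the whole second after the job is handed in: Socket flat at plate centre (13 mm per axis, 0.26 rad); relay upright on its raised top (10 mm per axis); capacitor upright on plate, gap to longer block 4-28 mm, 13 mm sideways; board components up on the slope, centre within 13 mm of seat, square within 0.2 rad; all at rest (x of socket in the frame of plate between -0.013 and 0.013 m and y of socket in the frame of plate between -0.013 and 0.013 m and z of socket in the frame of plate between 0.001 and 0.008 m and angle between socket's own z axis and vertical below 0.08 rad and angle between the x axis of socket and the x axis of plate, either way round below 0.26 rad and x of relay in the frame of socket between -0.01 and 0.01 m and y of relay in the frame of socket between -0.01 and 0.01 m and z of relay in the frame of socket between 0.021 and 0.027 m and angle between each of relay, capacitor's own z axis and vertical below 0.1 rad and x of capacitor in the frame of block_long between -0.013 and 0.013 m and y of capacitor in the frame of block_long between 0.0405 and 0.0645 m and z of capacitor in the frame of plate between 0.001 and 0.008 m and distance between board and seat below 0.013 m and angle between board's own z axis and vertical between 0.42 and 0.63 rad and angle between the x axis of board and the y axis of stand, either way round below 0.2 rad and linear speed of each of socket, relay, capacitor, board below 0.02 m/s and angular speed of each of socket, relay, capacitor, board below 0.2 rad/s); the robot touches nothing.
It fails at once if the ring core is moved more than 30 mm (distance of ring_core from where it was at the start of the episode above 0.03 m).
It also fails if it takes over 112 s, if anything falls off the work surface, if the arm or the gripper's body presses on something with over 40 N, if the wrist force passes 120 N, or if a joint passes its speed limit or range.

ROBOT

A 6-joint arm with a two-finger parallel gripper is mounted at the origin on a cart in front of the work surface, level with it; the furniture and walls round the work are solid. World frame = base frame: x ahead of the robot, y to its left, z up, the work surface at z = 0. Lengths are in m, angles in rad, forces in N, time in s.
With the tool pointing down it reaches from about 0.4 to 0.825 m from the base axis. Payload 7 kg.
Tool frame: the origin (TCP) lies on the centre line of the jaws, within the pads' length; the fingertips stand 19 mm ahead of it and the grasp point (between the pads) is the TCP; z points along the fingers, y is the line along which they close (so a half turn about z gives the same grasp; the last joint's range is limited). The gripper opens to 88 mm and grips with 3 to 60 N. Pads are 19 mm wide; open, the fingers measure 130 mm over their backs; the gripper's body (78 mm by 193 mm) begins 47 mm behind the grasp point.
Start: joints at [-0.821, 0.359, 0.012, 0, -1.224, -0.288], TCP at [0.301, -0.604, 0.246] pointing down, gripper open.
Joint ranges: [-3.07, 3.07], [-1.43, 2.12], [-1.02, 1.25], [-3.03, 1.67], [-3.05, -0], [-3.03, 3.03]. Speed limits (rad/s): [2.39, 2.39, 3.01, 3.14, 3.14, 3.14].

INTERFACE

Orientations are given as [roll, pitch, yaw] about the fixed x, y, z axes, in that order (R = Rz(yaw) Ry(pitch) Rx(roll)).
In Python, from station import arm, imaging, models gives the robot as it stands.
- The arm moves only by the tool play_rows, never from a script. Its arguments are lists of equal length, an entry for each row: "travel": the shift along the tool's x, y, z in units of 25 mm (1.0 is 25 mm), a list of three; "twist": the turn about the tool's z in units of 0.15 rad (1.0 is 0.15 rad). A call has 1 to 8 rows; each row shifts and turns the commanded pose from where the row before left it, along the tool's axes as they then stand; what a row does not reach is not made up. A row lasts 1/8 s, in which the tool goes at most 62.5 mm and 10.7 degrees, less where a joint would pass 70% of its speed; a pose out of reach is approached as far as the arm can. A call with a number of a shift or a turn outside -1 to 1 is refused whole. A call with a gripper value outside its range is refused whole. "fingers" is the opening, from 0 (shut) to 1 (fully open), set as the call begins (left out, the last holds). The fingers move at their own pace and stop on an object; "newtons" is the grip in N (left out, the last holds). Time passes only in rows, so rows that do not move let the fingers close. It gives the time, the measured TCP pose, the force, the opening and the grip force at its end, in the units of the state.
- arm.get_state(): the state, without advancing time (a new reading comes with each control period).
- imaging.grab_frame(name): name is "scene" or "top"; returns a dict with "pixels" (480x640x3 uint8, red, green, blue), "fx", "fy", "cx", "cy" (pixels), "R" (3x3) and "t" (3): a world point X has camera coordinates R X + t. Camera axes: x right, y down, z forward; pixel columns grow to the right and rows downward; lengths in m; the calibration is good to about 2 mm. A picture is of the moment at which its call begins. There is no depth.
- arm.job_done(): hands the job in; it is judged then, once.
Trained networks look in the newest picture that a camera, given by its name, has taken for a name from the list of things; names that differ only in an ending like _2 or _b are one class to them, and where a whole thing is asked for, a point or a joint stands for the part that bears it (a point fixed in the world has none). Each returns a list of dicts, best first, with "confidence" (0 to 1); they miss things now and then, are a little off and sometimes report something else, mostly with a low value. They report only what shows in the picture. A call takes as long as a camera call. They do not tell look-alikes from the thing itself.
- models.boxes_of(name, camera): "extent" ([centre column, centre row, width, height] in pixels, round what is visible of it).
- models.silhouettes(name, camera): "pixels" (480x640 bool, what is visible of it) and "extent" ([centre column, centre row, width, height] in pixels, round what is visible of it).
The state is a dict: "t": time; "q": joint angles; "qd": joint speeds; "joint_efforts": joint torques, N m; "eef_pos": TCP position; "ee_rot": TCP orientation; "force": force on the tool from outside, world axes, zero at the start; "moment": the same for the moment, N m; "width": finger opening in m; "gripper_force": force on a finger pad.
Only numpy, scipy, OpenCV 4.12 (cv2) and the standard library are available. Lean on these libraries where they do the work, as an engineer would, in place of code of your own. Each camera call takes 0.05 s, during which the arm holds its last target. There are 200 camera calls.

## Working session

There is one attempt and no reset: what is moved stays moved. The work goes in short steps, Python scripts to look and compute and a tool call to move; the robot and the scene stay as the last step left them, time stands still between calls to the robot, and variables do not carry over. Pictures are saved under pics/ and viewed, at most 14 in all, crops included, and the job is handed in when it is done.

Besides the shell and the picture viewer there is one more tool, called after "Emit:" as name(argument=value, ...) on one line, values as JSON. play_rows: Moves the arm, as the interface text tells. Shifts and turns lie within -1 to 1; 1 stands for 25 mm of shift or 0.15 rad of turn. Its arguments: {"type":"object","properties":{"travel":{"type":"array","items":{"type":"array","items":{"type":"number"}}},"twist":{"type":"array","items":{"type":"number"}},"fingers":{"type":"number"},"newtons":{"type":"number"}},"required":["travel","twist"]}

```bash
mkdir -p pics; ls
python3 - <<'E'
from station import arm, imaging, models
import cv2, numpy as np
for c in ("scene","top"):
    f=imaging.grab_frame(c); cv2.imwrite(f"pics/{c}0.png",f["pixels"][:,:,::-1])
    print(c,f["fx"],f["cx"],f["cy"],np.round(f["R"],3).tolist(),np.round(f["t"],3).tolist(), np.round(-f["R"].T@f["t"],3))
    for n in "plate block_long block_short stand socket relay capacitor board ring_core".split():
        print(n,[(round(d["confidence"],2),np.round(d["extent"]).astype(int).tolist()) for d in models.boxes_of(n,c)])
print(arm.get_state())
E
```

```text
pics
scene 513.5011586430148 321.05655484185297 239.45879772025626 [[-0.699, -0.715, 0.015], [-0.477, 0.45, -0.755], [0.533, -0.535, -0.656]] [0.378, 0.273, 0.811] [-0.038  0.581  0.732]
plate [(0.85, [374, 229, 120, 69]), (0.57, [260, 323, 34, 34])]
block_long [(0.48, [346, 237, 19, 18])]
block_short [(0.44, [402, 212, 18, 16])]
stand [(0.84, [211, 277, 61, 59]), (0.42, [257, 244, 17, 13])]
socket [(0.82, [261, 325, 35, 35])]
relay [(0.92, [327, 298, 19, 25])]
capacitor [(0.83, [233, 364, 10, 22])]
board [(0.92, [426, 196, 28, 20]), (0.89, [312, 273, 32, 20])]
ring_core [(0.68, [259, 243, 17, 12])]
top 439.5659247363164 320.7778699005268 241.1778404909839 [[-0.022, -1.0, 0.012], [-0.989, 0.02, -0.145], [0.145, -0.015, -0.989]] [0.009, 0.549, 0.947] [0.406 0.012 1.017]
plate [(0.9, [373, 257, 102, 78])]
block_long [(0.51, [341, 252, 6, 19]), (0.17, [272, 302, 18, 18])]
block_short [(0.7, [409, 268, 6, 22]), (0.17, [217, 218, 35, 43])]
stand [(0.66, [218, 219, 40, 47])]
socket [(0.87, [220, 283, 24, 30])]
relay [(0.68, [272, 304, 15, 17])]
capacitor [(0.7, [175, 305, 12, 9])]
board [(0.85, [289, 262, 26, 21]), (0.8, [455, 261, 34, 26]), (0.46, [216, 219, 38, 46])]
ring_core []
{'t': 1.0, 'q': array([-8.20899600e-01,  3.58557777e-01,  1.19074529e-02, -1.19615880e-05,
       -1.22409445e+00, -2.88091049e-01]), 'qd': array([ 0.00095915, -0.00019388,  0.00229062, -0.00083722, -0.00130855,
        0.00109995]), 'joint_efforts': array([ 1.31761171e-03, -5.82389724e+01,  2.93307889e+01,  7.00236619e+00,
        1.25080740e-02,  8.36622633e-06]), 'eef_pos': array([ 0.30072985, -0.60428412,  0.24558966]), 'ee_rot': array([-3.14154643e+00,  2.54324305e-05, -2.67979104e+00]), 'force': array([-0.75506778,  0.31029488, -0.32277048]), 'moment': array([-0.01225895, -0.01874323,  0.0298687 ]), 'gripper_force': 0.0, 'width': 0.0876156520665035}
```

Run:
```python
import cv2
a=cv2.imread("pics/top0.png")[180:340,140:500]; cv2.imwrite("pics/top0c.png",cv2.resize(a,None,fx=2.2,fy=2.2,interpolation=cv2.INTER_CUBIC))
a=cv2.imread("pics/scene0.png")[150:390,180:480]; cv2.imwrite("pics/scene0c.png",cv2.resize(a,None,fx=2.5,fy=2.5,interpolation=cv2.INTER_CUBIC))
```

```text
(no output)
```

View pics/top0c.png

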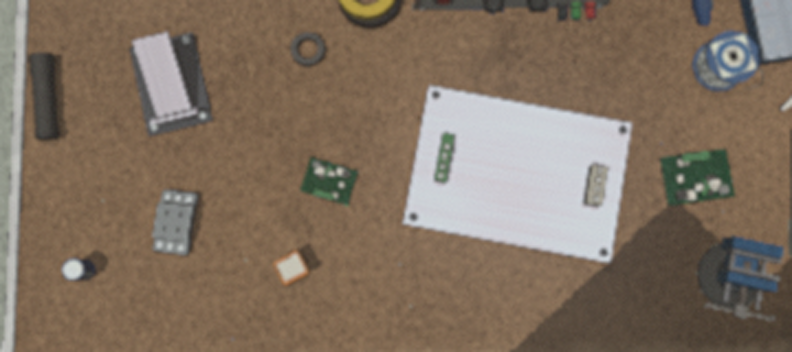

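View pics/scene0c.png

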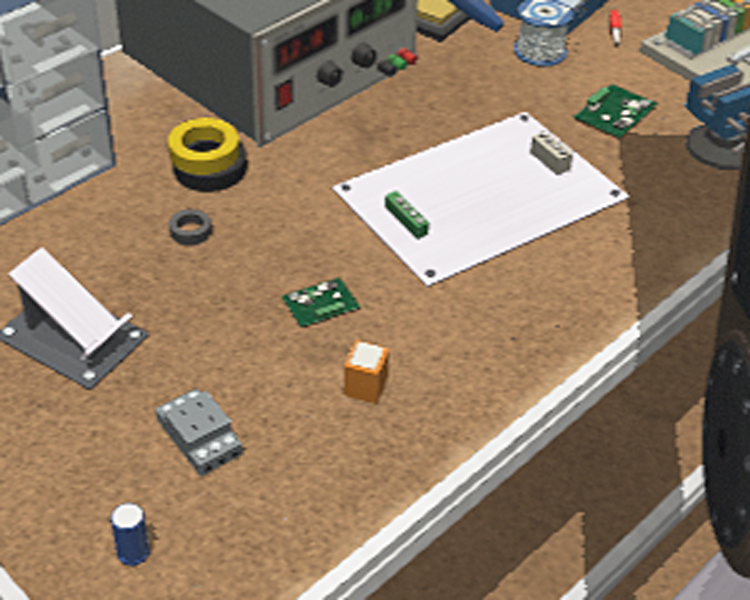

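```bash
cat > fit.py <<'E'
from station import arm, imaging, models
import cv2, numpy as np
from scipy.optimize import minimize
def box(cx,cy,z0,lx,ly,h):
    return np.array([[cx+sx*lx/2,cy+sy*ly/2,z] for sx in(-1,1) for sy in(-1,1) for z in(z0,z0+h)])
a=np.linspace(0,6.28,25); c,s=np.cos(np.pi/6),np.sin(np.pi/6)
slope=lambda u,n,w:[[u*c-n*s,y,.043+u*s+n*c] for y in(-w/2,w/2)]  # u up slope from deck centre, n normal
MODEL={"plate":[box(0,0,0,.150,.220,.004)],
 "block_long":[box(0,0,.004,.014,.051,.018)],"block_short":[box(0,0,.004,.018,.041,.024)],
 "socket":[box(0,0,0,.064,.036,.014),box(0,0,.014,.036,.036,.010)],
 "relay":[box(0,0,0,.028,.028,.036)],
 "capacitor":[np.array([[.011*np.cos(t),.011*np.sin(t),z] for t in a for z in(0,.041)])],
 "board":[box(0,0,0,.052,.072,.006)],
 "ring_core":[np.array([[.018*np.cos(t),.018*np.sin(t),z] for t in a for z in(0,.012)])],
 "stand":[box(0,0,0,.100,.070,.005),np.array(slope(-.042,0,.036)+slope(.042,0,.036)+slope(-.042,-.004,.036)+slope(.042,-.004,.036)),
          np.array(slope(-.042,.009,.05)+slope(-.045,.009,.05)+slope(-.042,-.004,.05)+slope(-.045,-.004,.05)),box(0,0,0,.06,.03,.03)]}
def proj(f,P):
    q=P@np.array(f["R"]).T+f["t"]; return np.c_[f["fx"]*q[:,0]/q[:,2]+f["cx"],f["fy"]*q[:,1]/q[:,2]+f["cy"]]
def ray(f,u,v,z):
    R=np.array(f["R"]);o=-R.T@f["t"];d=R.T@np.array([(u-f["cx"])/f["fx"],(v-f["cy"])/f["fy"],1]);return o+d*(z-o[2])/d[2]
S=4
def render(f,parts,p,z,roi):
    m=np.zeros(((roi[3]-roi[1])*S,(roi[2]-roi[0])*S),np.uint8); cy,sy=np.cos(p[2]),np.sin(p[2])
    for P in parts:
        W=np.c_[P[:,0]*cy-P[:,1]*sy+p[0],P[:,0]*sy+P[:,1]*cy+p[1],P[:,2]+z]
        uv=(proj(f,W)+.5-np.array(roi[:2]))*S
        cv2.fillConvexPoly(m,cv2.convexHull((uv*16).round().astype(np.int32)),1,shift=4)
    return cv2.resize(m.astype(np.float32),None,fx=1/S,fy=1/S,interpolation=cv2.INTER_AREA)
def fit(name,frames,near=None,z=0,yaws=np.arange(-1.5,1.6,.5),cams=("top","scene")):
    """near: (x,y) pick detection closest to it"""
    obs=[]
    for cam in cams:
        best=None
        for d in models.silhouettes(name,cam):
            u,v,w,h=d["extent"]; g=ray(frames[cam],u,v,z+.01)[:2]
            sc=-d["confidence"] if near is None else np.hypot(*(g-near))
            if best is None or sc<best[0]: best=(sc,d,g)
        if best is None or (near is not None and best[0]>.06): continue
        d=best[1];u,v,w,h=d["extent"]
        roi=[max(0,int(u-w/2-12)),max(0,int(v-h/2-12)),min(640,int(u+w/2+12)),min(480,int(v+h/2+12))]
        obs.append((frames[cam],roi,np.asarray(d["pixels"],np.float32)[roi[1]:roi[3],roi[0]:roi[2]],best[2]))
    if not obs: return None
    g0=np.mean([o[3] for o in obs],0)
    def cost(p):
        e=0
        for f,roi,m,_ in obs:
            r=render(f,MODEL[name],p,z,roi); e+=1-np.minimum(r,m).sum()/max(np.maximum(r,m).sum(),1)
        return e/len(obs)
    bs=None
    for y0 in yaws:
        r=minimize(cost,[*g0,y0],method="Nelder-Mead",options=dict(initial_simplex=np.array([[*g0,y0],[g0[0]+.01,g0[1],y0],[g0[0],g0[1]+.01,y0],[*g0,y0+.25]]),xatol=2e-4,fatol=1e-4,maxiter=150))
        if bs is None or r.fun<bs.fun: bs=r
    return np.round(bs.x,4),round(1-bs.fun,3),len(obs)
def frames(): return {k:imaging.grab_frame(k) for k in("top","scene")}
E
python3 - <<'E'
from fit import *
F=frames()
for n in "plate socket relay capacitor ring_core stand".split():
    y=dict(plate=[-.15,.15],stand=[0,.3,.6],capacitor=[0],ring_core=[0]).get(n,np.arange(-1.5,1.6,.5))
    print(n,fit(n,F,yaws=y), [fit(n,F,yaws=y,cams=(k,)) for k in("top","scene")])
for n,z in(("block_long",0),("block_short",0)): print(n,fit(n,F,yaws=[-.2,-.1]))
g=ray(F["top"],455,261,.005)[:2]; print(g)
print("board",fit("board",F,near=g),fit("board",F,near=g,cams=("top",)),fit("board",F,near=g,cams=("scene",)))
for u,v in((329,223),(425,236),(417,292),(328,278)): pass
# vise: triangulate
def tri(a,b):
    A=[];B=[]
    for f,(u,v) in((F["top"],a),(F["scene"],b)):
        K=np.c_[np.array(f["R"]),f["t"]]
        x,y=(u-f["cx"])/f["fx"],(v-f["cy"])/f["fy"]
        for r in(x*K[2]-K[0],y*K[2]-K[1]):A.append(r[:3]);B.append(-r[3])
    return np.linalg.lstsq(np.array(A),np.array(B),rcond=None)[0]
for k,roi in(("top",(425,235,525,335)),("scene",(405,150,505,250))):
    cv2.imwrite(f"pics/v{k}.png",cv2.resize(F[k]["pixels"][roi[1]:roi[3],roi[0]:roi[2],::-1],(400,400),interpolation=cv2.INTER_CUBIC))
cv2.imwrite("pics/vise.png",np.hstack([cv2.imread("pics/vtop.png"),cv2.imread("pics/vscene.png")]))
E
```

```text
plate (array([ 0.5113, -0.1288, -0.2024]), np.float64(0.895), 2) [(array([ 0.5118, -0.1282, -0.2062]), np.float64(0.946), 1), (array([ 0.5087, -0.1296, -0.2067]), np.float64(0.851), 1)]
socket (array([ 0.4662,  0.2307, -0.1528]), np.float64(0.928), 2) [(array([ 0.4671,  0.2306, -0.1507]), np.float64(0.945), 1), (array([ 0.4647,  0.2308, -0.157 ]), np.float64(0.928), 1)]
relay (array([ 0.4169,  0.1081, -1.0734]), np.float64(0.867), 2) [(array([0.4183, 0.1083, 0.4449]), np.float64(0.857), 1), (array([0.4155, 0.1084, 0.5685]), np.float64(0.94), 1)]
capacitor (array([0.4427, 0.2742, 0.    ]), np.float64(0.0), 2) [(array([0.4508, 0.2331, 0.1184]), np.float64(0.235), 1), (array([0.418 , 0.3252, 0.1796]), np.float64(0.907), 1)]
ring_core (array([0.6478, 0.0923, 0.1064]), np.float64(0.804), 2) [(array([0.6483, 0.0925, 0.1188]), np.float64(0.705), 1), (array([ 0.6471,  0.0919, -0.0345]), np.float64(0.926), 1)]
stand (array([0.6131, 0.2387, 0.2332]), np.float64(0.937), 1) [None, (array([0.6131, 0.2387, 0.2332]), np.float64(0.937), 1)]
block_long (array([ 0.5271, -0.0493, -1.8866]), np.float64(0.749), 1)
block_short (array([ 0.4936, -0.2059, -1.9195]), np.float64(0.703), 2)
[ 0.50120949 -0.3139047 ]
board (array([ 0.5036, -0.3173,  0.1028]), np.float64(0.843), 2) (array([ 0.5037, -0.3169,  0.0873]), np.float64(0.916), 1) (array([ 0.5026, -0.3199,  0.1995]), np.float64(0.779), 1)
```

View pics/vise.png

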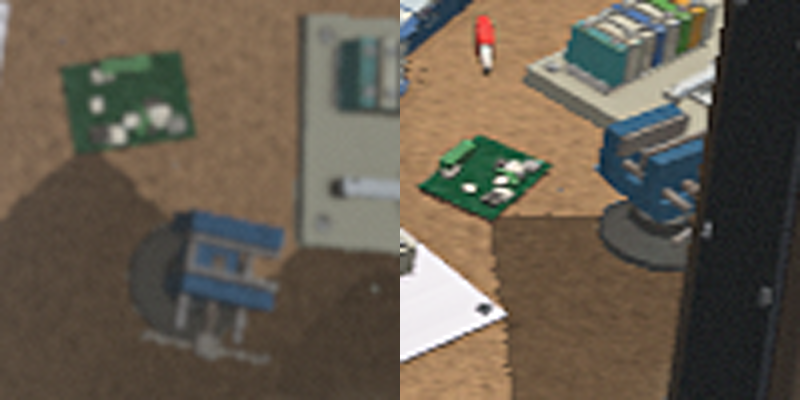

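```bash
cat >> fit.py <<'E'
def tri(F,a,b):
    A=[];B=[]
    for f,(u,v) in((F["top"],a),(F["scene"],b)):
        K=np.c_[np.array(f["R"]),f["t"]]
        x,y=(u-f["cx"])/f["fx"],(v-f["cy"])/f["fy"]
        for r in(x*K[2]-K[0],y*K[2]-K[1]):A.append(r[:3]);B.append(-r[3])
    return np.linalg.lstsq(np.array(A),np.array(B),rcond=None)[0]
E
python3 - <<'E'
from fit import *
F=frames()
print("vise",tri(F,(471.7,288.7),(457.5,181.2)))
for h in range(2):
  print("cap",fit("capacitor",F,near=np.array([.418,.325]),yaws=[0]),fit("capacitor",F,near=np.array([.418,.325]),yaws=[0],cams=("top",)))
  print("stand",fit("stand",F,near=np.array([.613,.2387]),yaws=[.2,.3]),fit("stand",F,near=np.array([.613,.2387]),yaws=[.2,.3],cams=("top",)))
  g=np.array([.503,-.317]); print("board",fit("board",F,near=g,yaws=[.1]))
  print("relay",fit("relay",F,yaws=[.5]))
  F=frames()
p=[.6131,.2387,.2332]
for n,cc in(("top",(0,0,255)),("scene",(0,0,255))):
    im=cv2.resize(F[n]["pixels"][:,:,::-1],None,fx=6,fy=6,interpolation=cv2.INTER_CUBIC).copy()
    for P in MODEL["stand"][:3]:
        cy,sy=np.cos(p[2]),np.sin(p[2]);W=np.c_[P[:,0]*cy-P[:,1]*sy+p[0],P[:,0]*sy+P[:,1]*cy+p[1],P[:,2]]
        uv=proj(F[n],W)
        cv2.polylines(im,[cv2.convexHull(((uv+.5)*6).astype(np.int32))],True,cc,1)
    u=proj(F[n],np.array([[*p[:2],.03]]))[0]*6; u=u.astype(int)
    cv2.imwrite(f"pics/s{n}.png",im[u[1]-200:u[1]+200,u[0]-200:u[0]+200])
cv2.imwrite("pics/stand.png",np.hstack([cv2.imread("pics/stop.png"),cv2.imread("pics/sscene.png")]))
E
```

```text
vise [ 0.43317126 -0.32613036  0.06945563]
cap (array([0.4198, 0.3247, 0.2498]), np.float64(0.861), 2) (array([0.4205, 0.3258, 0.2488]), np.float64(0.836), 1)
stand (array([0.6142, 0.2386, 0.2216]), np.float64(0.944), 2) (array([0.6153, 0.2385, 0.2183]), np.float64(0.96), 1)
board (array([ 0.5029, -0.3181,  0.1109]), np.float64(0.896), 2)
relay (array([0.4179, 0.109 , 0.4782]), np.float64(0.914), 1)
cap None None
stand (array([0.6141, 0.2386, 0.2312]), np.float64(0.95), 2) (array([0.6147, 0.2384, 0.232 ]), np.float64(0.962), 1)
board (array([ 0.5033, -0.3172,  0.1264]), np.float64(0.876), 2)
relay (array([0.4163, 0.1091, 0.5853]), np.float64(0.841), 2)
```

View pics/stand.png

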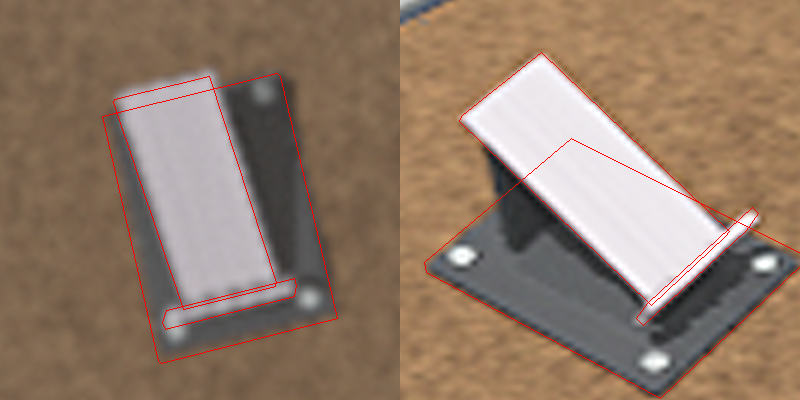

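Run:
```python
from fit import *
F=frames()
T=lambda a,b:np.round(tri(F,(425+a[0]/4,235+a[1]/4),(405+(b[0]-400)/4,150+b[1]/4)),3)
print("teal far-left",T((337,40),(577,25)),"teal near-left",T((337,108),(608,52)), "tray corner",T((302,15),(525,70)),"vise",T((187,215),(608,125)))
for n,r in(("top",(440,190,540,290)),("scene",(430,130,510,190))):
    cv2.imwrite(f"pics/t{n}.png",cv2.resize(F[n]["pixels"][r[1]:r[3],r[0]:r[2],::-1],(400,400) if n=="top" else (400,300),interpolation=cv2.INTER_CUBIC))
b=cv2.imread("pics/tscene.png"); b=np.vstack([b,np.zeros((100,400,3),np.uint8)])
cv2.imwrite("pics/teal.png",np.hstack([cv2.imread("pics/ttop.png"),b]))
```

```text
teal far-left [ 0.526 -0.425  0.052] teal near-left [ 0.492 -0.42   0.05 ] tray corner [ 0.55  -0.424  0.008] vise [ 0.434 -0.326  0.069]
```

View pics/teal.png

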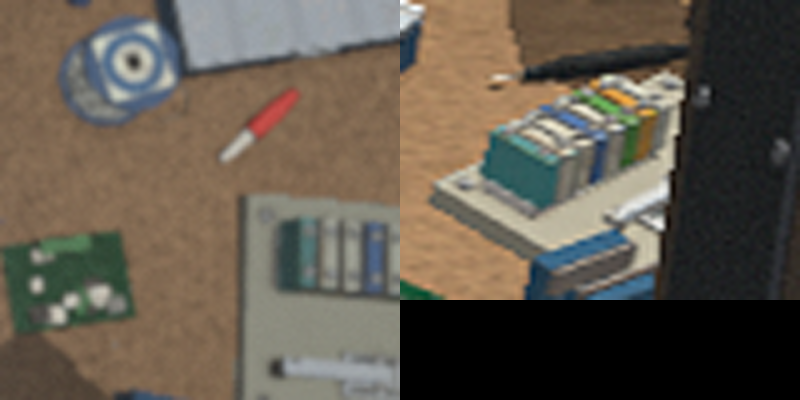

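```bash
cat > plan.py <<'E'
import sys,json,numpy as np
from station import arm
def plan(legs,p=None):
    """legs: list of (x,y,z,yaw) ; prints rows in calls of <=8"""
    s=arm.get_state()
    if p is None: p=[*s["eef_pos"],s["ee_rot"][2]]
    p=np.array(p,float); print("now",np.round(p,4),"tilt",np.round(s["ee_rot"][:2],3),"t",round(s["t"],2),"w",round(s["width"],4),"F",np.round(s["force"],1))
    for g in legs:
        g=np.array(g,float); d=g-p; d[3]=(d[3]+np.pi)%(2*np.pi)-np.pi
        for n in range(1,80):
            rows=[];y=p[3]
            for i in range(n):
                c,q=np.cos(y),np.sin(y);dx,dy,dz=d[:3]/n
                rows.append([(c*dx+q*dy)/.025,(q*dx-c*dy)/.025,-dz/.025,-d[3]/n/.15]); y+=d[3]/n
            rows=np.array(rows)
            if abs(rows).max()<=.96: break
        rows=np.round(rows,2)+0.
        for k in range(0,n,8): print("travel",json.dumps(rows[k:k+8,:3].tolist()),"twist",json.dumps(rows[k:k+8,3].tolist()))
        print("->",np.round(g,3),n,"rows"); p=g
if __name__=="__main__": plan([list(map(float,a.split(","))) for a in sys.argv[1:]])
E
python3 plan.py .503,-.3175,.08,-3.022
```

```text
now [ 0.3007 -0.6043  0.2455 -2.6798] tilt [ 3.142 -0.   ] t 4.1 w 0.0877 F [-0.8 -0.2 -0.5]
travel [[-0.95, 0.51, 0.51], [-0.94, 0.54, 0.51], [-0.92, 0.56, 0.51], [-0.91, 0.59, 0.51], [-0.89, 0.61, 0.51], [-0.87, 0.63, 0.51], [-0.86, 0.66, 0.51], [-0.84, 0.68, 0.51]] twist [0.18, 0.18, 0.18, 0.18, 0.18, 0.18, 0.18, 0.18]
travel [[-0.82, 0.7, 0.51], [-0.8, 0.72, 0.51], [-0.78, 0.74, 0.51], [-0.76, 0.76, 0.51], [-0.74, 0.78, 0.51]] twist [0.18, 0.18, 0.18, 0.18, 0.18]
-> [ 0.503 -0.318  0.08  -3.022] 13 rows
```

Emit:
play_rows(travel=[[-0.95,0.51,0.51],[-0.94,0.54,0.51],[-0.92,0.56,0.51],[-0.91,0.59,0.51],[-0.89,0.61,0.51],[-0.87,0.63,0.51],[-0.86,0.66,0.51],[-0.84,0.68,0.51]], twist=[0.18,0.18,0.18,0.18,0.18,0.18,0.18,0.18], fingers=1)

```text
t: 5.1
eef_pos: [0.4261, -0.4273, 0.1433]
ee_rot: [-3.141, 0.0, -2.897]
force: [0.3, -0.8, -0.7]
width: 0.0875
gripper_force: 0.0
```

Emit:
play_rows(travel=[[-0.82,0.7,0.51],[-0.8,0.72,0.51],[-0.78,0.74,0.51],[-0.76,0.76,0.51],[-0.74,0.78,0.51],[0,0,0],[0,0,0]], twist=[0.18,0.18,0.18,0.18,0.18,0,0])

```text
t: 5.98
eef_pos: [0.5038, -0.3187, 0.0801]
ee_rot: [-3.141, 0.0, -3.03]
force: [0.0, 0.5, 1.2]
width: 0.0878
gripper_force: 0.0
```

Run:
```python
from fit import *
from plan import plan
g=np.array([.503,-.317]);F=frames(); print("board",fit("board",F,near=g,yaws=[.1],cams=("scene",)))
plan([(.503,-.3175,.021,-3.022)])
```

```text
board (array([ 0.5019, -0.3195,  0.12  ]), np.float64(0.857), 1)
now [ 0.5036 -0.3192  0.0803 -3.0314] tilt [-3.141e+00  1.000e-03] t 6.12 w 0.0879 F [-0.3 -0.9 -0.2]
travel [[0.0, 0.02, 0.79], [0.0, 0.02, 0.79], [0.0, 0.02, 0.79]] twist [-0.02, -0.02, -0.02]
-> [ 0.503 -0.318  0.021 -3.022] 3 rows
```

Emit:
play_rows(travel=[[0,0.04,0.5],[0,0.02,0.5],[0,0.02,0.5],[0,0,0.5],[0,0,0.36],[0,0,0]], twist=[0,0,0,0,0,0])

```text
t: 6.88
eef_pos: [0.5034, -0.3165, 0.0201]
ee_rot: [3.141, -0.001, -3.031]
force: [0.9, 0.3, 0.4]
width: 0.0874
gripper_force: 0.0
```

Emit:
play_rows(travel=[[0,0,0],[0,0,0],[0,0,0],[0,0,0],[0,0,0]], twist=[0,0,0,0,0], fingers=0.6, newtons=10)

```text
t: 7.5
eef_pos: [0.5035, -0.3165, 0.0209]
ee_rot: [-3.142, 0.0, -3.031]
force: [0.2, 0.4, 0.7]
width: 0.0718
gripper_force: 10.0
```

```bash
python3 plan.py .5035,-.3165,.085,-3.031 .511,-.129,.085,-1.775 .511,-.129,.026,-1.775
```

```text
now [ 0.5035 -0.3165  0.0209 -3.0308] tilt [-3.142  0.   ] t 7.5 w 0.0718 F [0.2 0.4 0.7]
travel [[0.0, 0.0, -0.86], [0.0, 0.0, -0.86], [0.0, 0.0, -0.86]] twist [0.0, 0.0, 0.0]
-> [ 0.503 -0.316  0.085 -3.031] 3 rows
travel [[-0.13, 0.82, 0.0], [-0.24, 0.8, 0.0], [-0.35, 0.76, 0.0], [-0.45, 0.7, 0.0], [-0.54, 0.63, 0.0], [-0.63, 0.55, 0.0], [-0.7, 0.46, 0.0], [-0.75, 0.36, 0.0]] twist [-0.93, -0.93, -0.93, -0.93, -0.93, -0.93, -0.93, -0.93]
travel [[-0.8, 0.25, 0.0]] twist [-0.93]
-> [ 0.511 -0.129  0.085 -1.775] 9 rows
travel [[0.0, 0.0, 0.79], [0.0, 0.0, 0.79], [0.0, 0.0, 0.79]] twist [0.0, 0.0, 0.0]
-> [ 0.511 -0.129  0.026 -1.775] 3 rows
```

Emit:
play_rows(travel=[[0,0,-0.64],[0,0,-0.64],[0,0,-0.64],[0,0,-0.64]], twist=[0,0,0,0])

```text
t: 8.0
eef_pos: [0.5037, -0.3165, 0.0865]
ee_rot: [-3.141, 0.001, -3.031]
force: [0.6, 0.9, -0.4]
width: 0.0716
gripper_force: 10.0
```

Emit:
play_rows(travel=[[-0.13,0.82,0.0],[-0.24,0.8,0.0],[-0.35,0.76,0.0],[-0.45,0.7,0.0],[-0.54,0.63,0.0],[-0.63,0.55,0.0],[-0.7,0.46,0.0],[-0.75,0.36,0.0]], twist=[-0.93,-0.93,-0.93,-0.93,-0.93,-0.93,-0.93,-0.93])

```text
t: 9.0
eef_pos: [0.5106, -0.1492, 0.0857]
ee_rot: [-3.141, 0.0, -1.91]
force: [0.3, 0.4, -0.9]
width: 0.0717
gripper_force: 10.0
```

Emit:
play_rows(travel=[[-0.8,0.25,0.0],[0,0,0],[0,0,0]], twist=[-0.93,0,0])

```text
t: 9.38
eef_pos: [0.5114, -0.1292, 0.0853]
ee_rot: [-3.141, 0.0, -1.777]
force: [0.1, -0.3, -0.7]
width: 0.0718
gripper_force: 10.0
```

```bash
python3 plan.py .511,-.129,.026,-1.775
```

```text
now [ 0.5114 -0.1292  0.0853 -1.7771] tilt [-3.141  0.   ] t 9.38 w 0.0718 F [ 0.1 -0.3 -0.7]
travel [[0.0, 0.01, 0.79], [0.0, 0.01, 0.79], [0.0, 0.01, 0.79]] twist [0.0, 0.0, 0.0]
-> [ 0.511 -0.129  0.026 -1.775] 3 rows
```

Emit:
play_rows(travel=[[0,0.02,0.5],[0,0,0.5],[0,0,0.5],[0,0,0.5],[0,0,0.37],[0,0,0]], twist=[0,0,0,0,0,0])

```text
t: 10.12
eef_pos: [0.5105, -0.1289, 0.0248]
ee_rot: [3.14, -0.0, -1.775]
force: [0.0, -0.9, 1.1]
width: 0.0717
gripper_force: 10.0
```

Emit:
play_rows(travel=[[0,0,0],[0,0,0],[0,0,-0.5],[0,0,-0.5],[0,0,-0.5],[0,0,-0.5],[0,0,0]], twist=[0,0,0,0,0,0,0], fingers=0.95)

```text
t: 11.0
eef_pos: [0.5116, -0.1288, 0.077]
ee_rot: [-3.139, 0.001, -1.775]
force: [0.1, 0.7, -0.8]
width: 0.0834
gripper_force: 0.0
```

Emit:
play_rows(travel=[[0,0,0],[0,0,0],[0,0,0],[0,0,0],[0,0,0],[0,0,0],[0,0,0],[0,0,0]], twist=[-0.9,-0.9,-0.9,-0.9,-0.9,-0.9,-0.9,-0.9], fingers=0.8)

```text
t: 12.0
eef_pos: [0.5104, -0.1289, 0.0751]
ee_rot: [3.141, 0.001, -0.691]
force: [0.5, -0.1, 0.3]
width: 0.0702
gripper_force: 0.0
```

Emit:
play_rows(travel=[[0,0,0],[0,0,0],[0,0,0],[0,0,0],[0,0,0],[0,0,0]], twist=[-0.9,-0.9,-0.9,-0.6,0,0])

```text
t: 12.75
eef_pos: [0.5107, -0.1289, 0.0753]
ee_rot: [3.142, 0.0, -0.202]
force: [0.4, -0.2, 0.1]
width: 0.0702
gripper_force: 0.0
```

Run:
```python
from fit import *
from plan import plan
F=frames()
g=np.array([.511,-.129]); print("board",fit("board",F,near=g,yaws=[1.37],z=.004),fit("board",F,near=g,yaws=[1.37],z=.004,cams=("scene",)))
plan([(.511,-.129,.025,-.204)])
cv2.imwrite("pics/a.png",cv2.resize(F["scene"]["pixels"][130:330,250:500,::-1],None,fx=3,fy=3))
```

```text
board (array([ 0.5098, -0.1294,  1.3436]), np.float64(0.602), 2) (array([ 0.5096, -0.129 ,  1.3794]), np.float64(0.892), 1)
now [ 0.5108 -0.1289  0.0755 -0.2009] tilt [-3.142  0.   ] t 13.0 w 0.0701 F [ 0.8  0.9 -0.5]
travel [[0.0, 0.0, 0.67], [0.0, 0.0, 0.67], [0.0, 0.0, 0.67]] twist [0.01, 0.01, 0.01]
-> [ 0.511 -0.129  0.025 -0.204] 3 rows
```

View pics/a.png

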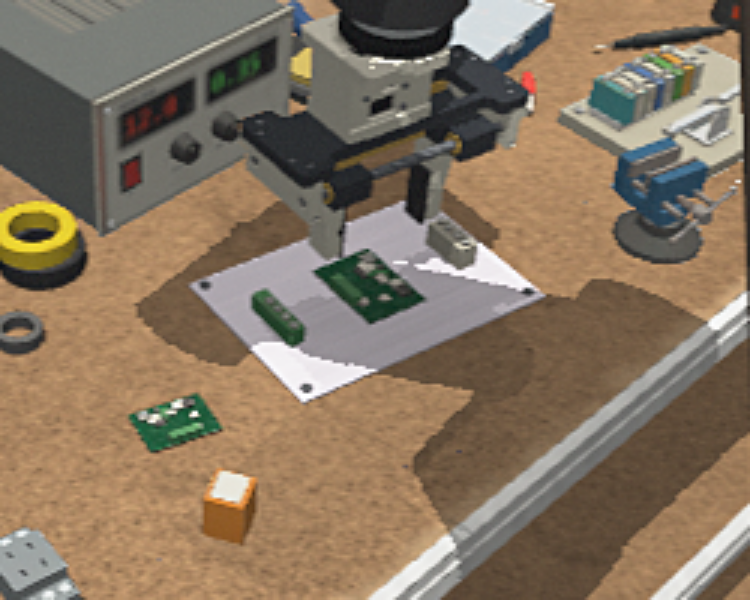

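Emit:
play_rows(travel=[[-0.02,0,0.5],[-0.02,0,0.5],[0,0,0.5],[0,0,0.5],[0,0,0],[0,0,0]], twist=[0.02,0,0,0,0,0])

```text
t: 13.75
eef_pos: [0.5098, -0.1287, 0.0253]
ee_rot: [3.141, 0.0, -0.203]
force: [0.9, -0.4, 0.2]
width: 0.0701
gripper_force: 0.0
```

Emit:
play_rows(travel=[[0,0,0],[0,0,0],[0,0,0],[0,0,0]], twist=[0,0,0,0], fingers=0.4, newtons=6)

```text
t: 14.25
eef_pos: [0.5099, -0.1287, 0.0257]
ee_rot: [-3.141, -0.0, -0.203]
force: [-0.0, 0.4, 2.2]
width: 0.0515
gripper_force: 6.0
```

```bash
python3 plan.py .511,-.129,.07,-.204 .52,-.10,.12,-.204 .6115,.238,.12,.23 .6115,.238,.088,.23
```

```text
now [ 0.5099 -0.1287  0.0257 -0.2032] tilt [-3.141 -0.   ] t 14.25 w 0.0515 F [-0.   0.4  2.2]
travel [[0.02, 0.0, -0.89], [0.02, 0.0, -0.89]] twist [0.0, 0.0]
-> [ 0.511 -0.129  0.07  -0.204] 2 rows
travel [[0.04, -0.4, -0.67], [0.04, -0.4, -0.67], [0.04, -0.4, -0.67]] twist [0.0, 0.0, 0.0]
-> [ 0.52  -0.1    0.12  -0.204] 3 rows
travel [[0.06, -0.93, 0.0], [0.08, -0.93, 0.0], [0.11, -0.93, 0.0], [0.14, -0.92, 0.0], [0.16, -0.92, 0.0], [0.19, -0.91, 0.0], [0.22, -0.91, 0.0], [0.24, -0.9, 0.0]] twist [-0.19, -0.19, -0.19, -0.19, -0.19, -0.19, -0.19, -0.19]
travel [[0.27, -0.89, 0.0], [0.29, -0.89, 0.0], [0.32, -0.88, 0.0], [0.35, -0.87, 0.0], [0.37, -0.86, 0.0], [0.39, -0.85, 0.0], [0.42, -0.83, 0.0]] twist [-0.19, -0.19, -0.19, -0.19, -0.19, -0.19, -0.19]
-> [0.612 0.238 0.12  0.23 ] 15 rows
travel [[0.0, 0.0, 0.64], [0.0, 0.0, 0.64]] twist [0.0, 0.0]
-> [0.612 0.238 0.088 0.23 ] 2 rows
```

Emit:
play_rows(travel=[[0.02,0,-0.6],[0.02,0,-0.6],[0,0,-0.58],[0.04,-0.4,-0.67],[0.04,-0.4,-0.67],[0.04,-0.4,-0.67]], twist=[0,0,0,0,0,0])

```text
t: 15.0
eef_pos: [0.5199, -0.0998, 0.122]
ee_rot: [-3.141, -0.001, -0.203]
force: [0.9, -0.1, -0.3]
width: 0.0518
gripper_force: 6.0
```

Emit:
play_rows(travel=[[0.06,-0.93,0.0],[0.08,-0.93,0.0],[0.11,-0.93,0.0],[0.14,-0.92,0.0],[0.16,-0.92,0.0],[0.19,-0.91,0.0],[0.22,-0.91,0.0],[0.24,-0.9,0.0]], twist=[-0.19,-0.19,-0.19,-0.19,-0.19,-0.19,-0.19,-0.19])

```text
t: 16.0
eef_pos: [0.5691, 0.0814, 0.1203]
ee_rot: [3.142, 0.0, 0.027]
force: [1.0, -0.4, -0.5]
width: 0.052
gripper_force: 6.0
```

Emit:
play_rows(travel=[[0.27,-0.89,0.0],[0.29,-0.89,0.0],[0.32,-0.88,0.0],[0.35,-0.87,0.0],[0.37,-0.86,0.0],[0.39,-0.85,0.0],[0.42,-0.83,0.0],[0,0,0]], twist=[-0.19,-0.19,-0.19,-0.19,-0.19,-0.19,-0.19,0])

```text
t: 17.0
eef_pos: [0.6125, 0.2397, 0.12]
ee_rot: [3.142, -0.0, 0.227]
force: [-0.4, -0.2, -0.7]
width: 0.0516
gripper_force: 6.0
```

Run:
```python
from fit import *
from plan import plan
plan([(.6115,.238,.088,.23)])
F=frames()
cv2.imwrite("pics/b.png",cv2.resize(F["scene"]["pixels"][170:330,150:300,::-1],None,fx=3.5,fy=3.5))
```

```text
now [0.6125 0.2397 0.12   0.2266] tilt [ 3.142 -0.   ] t 17.0 w 0.0516 F [-0.4 -0.2 -0.7]
travel [[-0.03, 0.03, 0.64], [-0.03, 0.03, 0.64]] twist [-0.01, -0.01]
-> [0.612 0.238 0.088 0.23 ] 2 rows
```

View pics/b.png

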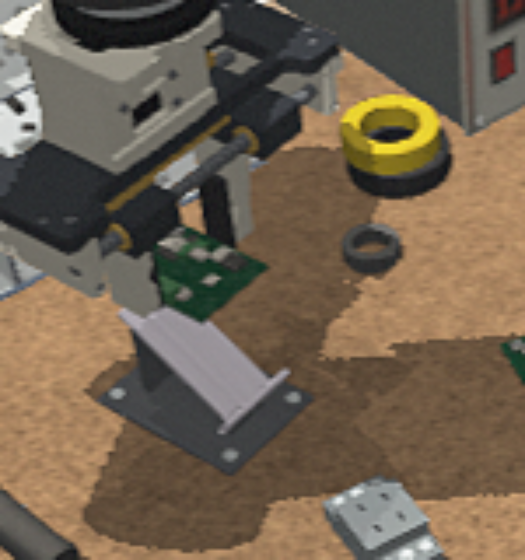

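Board held level above the deck (crop ~(205,270)). Lower gently so it pivots.

Emit:
play_rows(travel=[[-0.03,0.03,0.4],[-0.03,0.03,0.4],[0,0,0.4],[0,0,0.2],[0,0,0.1],[0,0,0]], twist=[0,0,0,0,0,0], newtons=3)

```text
t: 17.85
eef_pos: [0.6109, 0.2359, 0.0828]
ee_rot: [3.141, 0.0, 0.224]
force: [0.2, -0.3, -0.6]
width: 0.0519
gripper_force: 3.0
```

Emit:
play_rows(travel=[[0,0,0.1],[0,0,0.1],[0,0,0.1],[0,0,0]], twist=[0,0,0,0])

```text
t: 18.35
eef_pos: [0.6108, 0.2359, 0.0751]
ee_rot: [3.142, 0.0, 0.224]
force: [-0.8, -0.1, -0.3]
width: 0.0521
gripper_force: 3.0
```

Emit:
play_rows(travel=[[0,-0.04,0.1],[0,-0.04,0.1],[0,0,0.1],[0,0,0.1],[0,0,0]], twist=[0,0,0,0,0])

```text
t: 18.98
eef_pos: [0.6103, 0.2377, 0.065]
ee_rot: [3.141, 0.001, 0.224]
force: [-0.7, -1.0, -0.0]
width: 0.0519
gripper_force: 3.0
```

Run:
```python
from fit import *
F=frames(); print(arm.get_state()["eef_pos"],arm.get_state()["force"])
cv2.imwrite("pics/c.png",cv2.resize(F["scene"]["pixels"][200:310,160:270,::-1],None,fx=5,fy=5))
```

```text
[0.61035292 0.23773724 0.06523036] [-0.10519182  0.00770815 -0.20308361]
```

View pics/c.png

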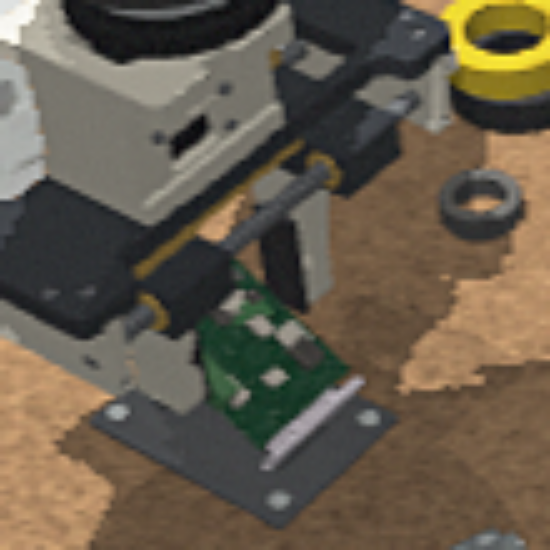

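Emit:
play_rows(travel=[[0,0,0.1],[0,0,0]], twist=[0,0])

```text
t: 19.32
eef_pos: [0.6107, 0.238, 0.063]
ee_rot: [-3.141, -0.001, 0.224]
force: [-0.1, -0.3, 1.3]
width: 0.052
gripper_force: 3.0
```

Emit:
play_rows(travel=[[0,0,0],[0,0,0],[0,0,0],[0,0,-0.4],[0,0,-0.6],[0,0,-0.6],[0,0,-0.8],[0,0,0]], twist=[0,0,0,0,0,0,0,0], fingers=0.85)

```text
t: 20.32
eef_pos: [0.6116, 0.2386, 0.1258]
ee_rot: [-3.14, -0.004, 0.224]
force: [0.0, 0.6, -0.6]
width: 0.0747
gripper_force: 0.0
```

```bash
python3 plan.py .466,.2307,.08,-.153 .466,.2307,.023,-.153
```

```text
now [0.6116 0.2386 0.1258 0.2245] tilt [-3.14  -0.004] t 20.32 w 0.0747 F [ 0.   0.6 -0.6]
travel [[-0.82, -0.14, 0.26], [-0.83, -0.1, 0.26], [-0.83, -0.05, 0.26], [-0.83, -0.01, 0.26], [-0.83, 0.04, 0.26], [-0.83, 0.08, 0.26], [-0.82, 0.13, 0.26]] twist [0.36, 0.36, 0.36, 0.36, 0.36, 0.36, 0.36]
-> [ 0.466  0.231  0.08  -0.153] 7 rows
travel [[0.0, 0.0, 0.76], [0.0, 0.0, 0.76], [0.0, 0.0, 0.76]] twist [0.0, 0.0, 0.0]
-> [ 0.466  0.231  0.023 -0.153] 3 rows
```

Emit:
play_rows(travel=[[-0.82,-0.14,0.26],[-0.83,-0.1,0.26],[-0.83,-0.05,0.26],[-0.83,-0.01,0.26],[-0.83,0.04,0.26],[-0.83,0.08,0.26],[-0.82,0.13,0.26],[0,0,0]], twist=[0.36,0.36,0.36,0.36,0.36,0.36,0.36,0], fingers=0.7)

```text
t: 21.32
eef_pos: [0.4637, 0.2295, 0.0771]
ee_rot: [3.141, 0.001, -0.153]
force: [-0.4, 0.2, -0.6]
width: 0.061
gripper_force: 0.0
```

Run:
```python
from fit import *
from plan import plan
F=frames(); plan([(.466,.2307,.023,-.153)])
print(fit("socket",F,near=np.array([.466,.231]),yaws=[-.15]))
# expected board outline on deck
p=[.614,.2386,.23]; pts=np.array([[ -.006+u]+[v,n] for u in(-.036,.036) for v in(-.026,.026) for n in(0,.005)])
P=np.array([[u*c-n*s,v,.043+u*s+n*c] for u,v,n in pts]); cy,sy=np.cos(p[2]),np.sin(p[2])
W=np.c_[P[:,0]*cy-P[:,1]*sy+p[0],P[:,0]*sy+P[:,1]*cy+p[1],P[:,2]]
ims=[]
for n in("top","scene"):
    im=cv2.resize(F[n]["pixels"][:,:,::-1],None,fx=6,fy=6,interpolation=cv2.INTER_CUBIC).copy(); uv=proj(F[n],W)
    cv2.polylines(im,[cv2.convexHull(((uv+.5)*6).astype(np.int32))],True,(0,0,255),1)
    u=(uv.mean(0)*6).astype(int); ims.append(im[u[1]-200:u[1]+200,u[0]-200:u[0]+200])
cv2.imwrite("pics/d.png",np.hstack(ims))
```

```text
now [ 0.4655  0.2304  0.0777 -0.1522] tilt [-3.141e+00 -1.000e-03] t 21.43 w 0.0611 F [ 0.1 -0.6  1. ]
travel [[0.01, 0.0, 0.73], [0.01, 0.0, 0.73], [0.01, 0.0, 0.73]] twist [0.0, 0.0, 0.0]
-> [ 0.466  0.231  0.023 -0.153] 3 rows
(array([ 0.4651,  0.2304, -0.1576]), np.float64(0.579), 2)
```

View pics/d.png

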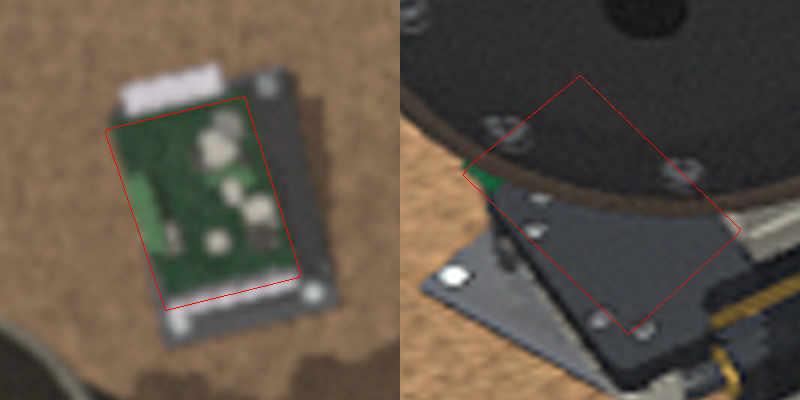

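Emit:
play_rows(travel=[[0.02,0,0.5],[0,0,0.5],[0,0,0.5],[0,0,0.4],[0,0,0.29],[0,0,0]], twist=[0,0,0,0,0,0])

```text
t: 22.28
eef_pos: [0.4653, 0.2297, 0.0219]
ee_rot: [3.141, 0.001, -0.154]
force: [0.3, -0.6, 0.4]
width: 0.0612
gripper_force: 0.0
```

Emit:
play_rows(travel=[[0,0,0],[0,0,0],[0,0,0],[0,0,0],[0,0,-0.5],[0,0,-0.7],[0,0,-0.7],[0,0,-0.7]], twist=[0,0,0,0,0,0,0,0], fingers=0.2, newtons=15)

```text
t: 23.28
eef_pos: [0.4655, 0.2299, 0.0889]
ee_rot: [-3.141, -0.0, -0.154]
force: [-0.4, 0.4, 0.0]
width: 0.036
gripper_force: 15.0
```

```bash
python3 plan.py .511,-.129,.085,-.2045 .511,-.129,.0275,-.2045
```

```text
now [ 0.4655  0.2299  0.0889 -0.1538] tilt [-3.141 -0.   ] t 23.27 w 0.036 F [-0.4  0.4  0. ]
travel [[0.27, 0.93, 0.01], [0.27, 0.93, 0.01], [0.27, 0.93, 0.01], [0.28, 0.92, 0.01], [0.28, 0.92, 0.01], [0.28, 0.92, 0.01], [0.29, 0.92, 0.01], [0.29, 0.92, 0.01]] twist [0.02, 0.02, 0.02, 0.02, 0.02, 0.02, 0.02, 0.02]
travel [[0.29, 0.92, 0.01], [0.29, 0.92, 0.01], [0.3, 0.92, 0.01], [0.3, 0.92, 0.01], [0.3, 0.92, 0.01], [0.31, 0.91, 0.01], [0.31, 0.91, 0.01]] twist [0.02, 0.02, 0.02, 0.02, 0.02, 0.02, 0.02]
-> [ 0.511 -0.129  0.085 -0.204] 15 rows
travel [[0.0, 0.0, 0.77], [0.0, 0.0, 0.77], [0.0, 0.0, 0.77]] twist [0.0, 0.0, 0.0]
-> [ 0.511 -0.129  0.028 -0.204] 3 rows
```

Emit:
play_rows(travel=[[0.27,0.93,0.01],[0.27,0.93,0.01],[0.27,0.93,0.01],[0.28,0.92,0.01],[0.28,0.92,0.01],[0.28,0.92,0.01],[0.29,0.92,0.01],[0.29,0.92,0.01]], twist=[0.02,0.02,0.02,0.02,0.02,0.02,0.02,0.02])

```text
t: 24.28
eef_pos: [0.4904, 0.0378, 0.0864]
ee_rot: [-3.141, -0.001, -0.178]
force: [-0.3, 0.8, 0.4]
width: 0.0356
gripper_force: 15.0
```

Emit:
play_rows(travel=[[0.29,0.92,0.01],[0.29,0.92,0.01],[0.3,0.92,0.01],[0.3,0.92,0.01],[0.3,0.92,0.01],[0.31,0.91,0.01],[0.31,0.91,0.01],[0,0,0]], twist=[0.02,0.02,0.02,0.02,0.02,0.02,0.02,0])

```text
t: 25.28
eef_pos: [0.5121, -0.1301, 0.0843]
ee_rot: [3.142, -0.0, -0.201]
force: [-0.9, 0.4, -0.7]
width: 0.0358
gripper_force: 15.0
```

```bash
python3 plan.py .511,-.129,.0275,-.2045
```

```text
now [ 0.5121 -0.1301  0.0843 -0.2008] tilt [ 3.142 -0.   ] t 25.27 w 0.0358 F [-0.9  0.4 -0.7]
travel [[-0.02, -0.01, 0.76], [-0.02, -0.01, 0.76], [-0.02, -0.01, 0.76]] twist [0.01, 0.01, 0.01]
-> [ 0.511 -0.129  0.028 -0.204] 3 rows
```

Emit:
play_rows(travel=[[-0.03,0,0.6],[-0.02,0,0.6],[0,0,0.6],[0,0,0.3],[0,0,0.15],[0,0,0.05],[0,0,0]], twist=[0.02,0,0,0,0,0,0])

```text
t: 26.15
eef_pos: [0.5108, -0.1286, 0.0268]
ee_rot: [3.142, -0.0, -0.202]
force: [-2.9, 0.5, 4.3]
width: 0.0358
gripper_force: 15.0
```

Emit:
play_rows(travel=[[0,0,0],[0,0,0],[0,0,0],[0,0,-0.5],[0,0,-0.7],[0,0,-0.7],[0,0,-0.7],[0,0,0]], twist=[0,0,0,0,0,0,0,0], fingers=0.65)

```text
t: 27.15
eef_pos: [0.5121, -0.1286, 0.0934]
ee_rot: [-3.141, -0.004, -0.202]
force: [0.4, -0.2, -0.4]
width: 0.0573
gripper_force: 0.0
```

Run:
```python
from fit import *
from plan import plan
plan([(.4172,.1087,.09,.53)])
F=frames()
for i in range(3):
  print(fit("relay",F,near=np.array([.417,.109]),yaws=[.3,.6]),fit("relay",F,near=np.array([.417,.109]),yaws=[.3,.6],cams=("top",)))
  print(fit("socket",F,near=np.array([.511,-.129]),yaws=[-.2],z=.004,cams=("scene",)))
  F=frames()
```

```text
now [ 0.5121 -0.1286  0.0934 -0.2016] tilt [-3.141 -0.004] t 27.15 w 0.0573 F [ 0.4 -0.2 -0.4]
travel [[-0.51, -0.78, 0.01], [-0.46, -0.81, 0.01], [-0.4, -0.84, 0.01], [-0.35, -0.86, 0.01], [-0.29, -0.88, 0.01], [-0.23, -0.9, 0.01], [-0.17, -0.91, 0.01], [-0.11, -0.92, 0.01]] twist [-0.44, -0.44, -0.44, -0.44, -0.44, -0.44, -0.44, -0.44]
travel [[-0.05, -0.93, 0.01], [0.02, -0.93, 0.01], [0.08, -0.93, 0.01]] twist [-0.44, -0.44, -0.44]
-> [0.417 0.109 0.09  0.53 ] 11 rows
None None
(array([ 0.5097, -0.1295, -0.252 ]), np.float64(0.895), 1)
(array([0.4155, 0.1084, 0.563 ]), np.float64(0.916), 1) None
(array([ 0.5096, -0.1295, -0.2204]), np.float64(0.919), 1)
(array([0.4159, 0.107 , 0.6345]), np.float64(0.85), 1) None
(array([ 0.5084, -0.1287, -0.2571]), np.float64(0.927), 1)
```

Emit:
play_rows(travel=[[-0.51,-0.78,0.01],[-0.46,-0.81,0.01],[-0.4,-0.84,0.01],[-0.35,-0.86,0.01],[-0.29,-0.88,0.01],[-0.23,-0.9,0.01],[-0.17,-0.91,0.01],[-0.11,-0.92,0.01]], twist=[-0.45,-0.45,-0.45,-0.45,-0.45,-0.45,-0.45,-0.45])

```text
t: 29.15
eef_pos: [0.441, 0.0443, 0.0894]
ee_rot: [-3.142, -0.0, 0.34]
force: [-0.0, 0.9, 0.1]
width: 0.0569
gripper_force: 0.0
```

Emit:
play_rows(travel=[[-0.05,-0.93,0.01],[0.02,-0.93,0.01],[0.08,-0.93,0.01],[0,0,0],[0,0,0]], twist=[-0.45,-0.45,-0.45,0,0])

```text
t: 29.78
eef_pos: [0.4148, 0.1081, 0.0886]
ee_rot: [-3.142, 0.0, 0.54]
force: [-0.3, -0.9, -0.2]
width: 0.0567
gripper_force: 0.0
```

```bash
python3 plan.py .4167,.1085,.025,.55
```

```text
now [0.4148 0.1081 0.0886 0.5403] tilt [-3.142  0.   ] t 29.77 w 0.0567 F [-0.3 -0.9 -0.2]
travel [[0.02, 0.01, 0.85], [0.02, 0.01, 0.85], [0.02, 0.01, 0.85]] twist [-0.02, -0.02, -0.02]
-> [0.417 0.108 0.025 0.55 ] 3 rows
```

Emit:
play_rows(travel=[[0.04,0.01,0.6],[0.02,0.01,0.6],[0,0,0.6],[0,0,0.5],[0,0,0.24],[0,0,0]], twist=[-0.05,0,0,0,0,0])

```text
t: 30.52
eef_pos: [0.4163, 0.1083, 0.0248]
ee_rot: [3.141, 0.001, 0.548]
force: [-0.8, 1.3, -0.2]
width: 0.0572
gripper_force: 0.0
```

Emit:
play_rows(travel=[[0,0,0],[0,0,0],[0,0,0],[0,0,0],[0,0,-0.5],[0,0,-0.8],[0,0,-0.8],[0,0,-0.8]], twist=[0,0,0,0,0,0,0,0], fingers=0.15, newtons=12)

```text
t: 31.52
eef_pos: [0.4163, 0.1086, 0.099]
ee_rot: [-3.142, -0.001, 0.548]
force: [-0.9, -0.1, 0.2]
width: 0.0294
gripper_force: 11.5
```

```bash
python3 plan.py .510,-.129,.1,-.2045 .510,-.129,.0535,-.2045
```

```text
now [0.4163 0.1086 0.099  0.5483] tilt [-3.142e+00 -1.000e-03] t 31.52 w 0.0294 F [-0.9 -0.1  0.2]
travel [[-0.16, 0.91, 0.0], [-0.1, 0.92, 0.0], [-0.03, 0.93, 0.0], [0.03, 0.93, 0.0], [0.09, 0.92, 0.0], [0.16, 0.92, 0.0], [0.22, 0.9, 0.0], [0.28, 0.89, 0.0]] twist [0.46, 0.46, 0.46, 0.46, 0.46, 0.46, 0.46, 0.46]
travel [[0.34, 0.86, 0.0], [0.4, 0.84, 0.0], [0.45, 0.81, 0.0]] twist [0.46, 0.46, 0.46]
-> [ 0.51  -0.129  0.1   -0.204] 11 rows
travel [[0.0, 0.0, 0.93], [0.0, 0.0, 0.93]] twist [0.0, 0.0]
-> [ 0.51  -0.129  0.054 -0.204] 2 rows
```

Emit:
play_rows(travel=[[-0.16,0.91,0.0],[-0.1,0.92,0.0],[-0.03,0.93,0.0],[0.03,0.93,0.0],[0.09,0.92,0.0],[0.16,0.92,0.0],[0.22,0.9,0.0],[0.28,0.89,0.0]], twist=[0.46,0.46,0.46,0.46,0.46,0.46,0.46,0.46])

```text
t: 32.52
eef_pos: [0.4843, -0.0651, 0.0984]
ee_rot: [-3.141, -0.001, -0.006]
force: [-0.1, -0.6, -1.5]
width: 0.0296
gripper_force: 11.5
```

Emit:
play_rows(travel=[[0.34,0.86,0.0],[0.4,0.84,0.0],[0.45,0.81,0.0],[0,0,0],[0,0,0]], twist=[0.46,0.46,0.46,0,0])

```text
t: 33.15
eef_pos: [0.5089, -0.129, 0.0979]
ee_rot: [-3.141, 0.0, -0.21]
force: [1.7, -0.2, -0.7]
width: 0.0295
gripper_force: 11.5
```

```bash
python3 plan.py .5105,-.129,.054,-.2045
```

```text
now [ 0.5089 -0.129   0.0979 -0.2104] tilt [-3.141  0.   ] t 33.15 w 0.0295 F [ 1.7 -0.2 -0.7]
travel [[0.03, -0.01, 0.88], [0.03, -0.01, 0.88]] twist [-0.02, -0.02]
-> [ 0.51  -0.129  0.054 -0.204] 2 rows
```

Emit:
play_rows(travel=[[0.04,0,0.5],[0.02,0,0.5],[0,0,0.4],[0,0,0.2],[0,0,0.12],[0,0,0.06],[0,0,0]], twist=[-0.03,0,0,0,0,0,0])

```text
t: 34.02
eef_pos: [0.5109, -0.1295, 0.0534]
ee_rot: [-3.141, -0.001, -0.206]
force: [0.0, 0.0, -0.7]
width: 0.0294
gripper_force: 11.5
```

Emit:
play_rows(travel=[[0,0,0],[0,0,0],[0,0,0],[0,0,-0.5],[0,0,-0.7],[0,0,-0.7],[0,0,-0.3],[0,0,0]], twist=[0,0,0,0,0,0,0,0], fingers=0.6)

```text
t: 35.02
eef_pos: [0.511, -0.1295, 0.1088]
ee_rot: [-3.141, -0.001, -0.206]
force: [-0.5, -0.3, 0.4]
width: 0.0526
gripper_force: 0.0
```

Run:
```python
from fit import *
from plan import plan
plan([(.45,.1,.12,0),(.4195,.325,.12,0)])
F=frames()
print("relay",fit("relay",F,near=np.array([.511,-.129]),yaws=[-.2],z=.028,cams=("scene",)))
for i in range(3):
  print(fit("capacitor",F,near=np.array([.419,.325]),yaws=[0]))
  F=frames()
```

```text
now [ 0.511  -0.1295  0.1088 -0.2063] tilt [-3.141e+00 -1.000e-03] t 35.02 w 0.0526 F [-0.5 -0.3  0.4]
travel [[-0.43, -0.85, -0.04], [-0.41, -0.86, -0.04], [-0.39, -0.87, -0.04], [-0.37, -0.87, -0.04], [-0.36, -0.88, -0.04], [-0.34, -0.89, -0.04], [-0.32, -0.89, -0.04], [-0.3, -0.9, -0.04]] twist [-0.14, -0.14, -0.14, -0.14, -0.14, -0.14, -0.14, -0.14]
travel [[-0.28, -0.91, -0.04], [-0.26, -0.91, -0.04]] twist [-0.14, -0.14]
-> [0.45 0.1  0.12 0.  ] 10 rows
travel [[-0.12, -0.9, 0.0], [-0.12, -0.9, 0.0], [-0.12, -0.9, 0.0], [-0.12, -0.9, 0.0], [-0.12, -0.9, 0.0], [-0.12, -0.9, 0.0], [-0.12, -0.9, 0.0], [-0.12, -0.9, 0.0]] twist [0.0, 0.0, 0.0, 0.0, 0.0, 0.0, 0.0, 0.0]
travel [[-0.12, -0.9, 0.0], [-0.12, -0.9, 0.0]] twist [0.0, 0.0]
-> [0.42  0.325 0.12  0.   ] 10 rows
relay (array([ 0.5089, -0.1305,  0.0499]), np.float64(0.865), 1)
(array([0.4203, 0.3246, 0.0407]), np.float64(0.896), 2)
(array([0.4186, 0.3249, 0.1021]), np.float64(0.828), 1)
(array([0.4204, 0.3247, 0.1377]), np.float64(0.854), 2)
```

Emit:
play_rows(travel=[[-0.43,-0.85,-0.04],[-0.41,-0.86,-0.04],[-0.39,-0.87,-0.04],[-0.37,-0.87,-0.04],[-0.36,-0.88,-0.04],[-0.34,-0.89,-0.04],[-0.32,-0.89,-0.04],[-0.3,-0.9,-0.04]], twist=[-0.14,-0.14,-0.14,-0.14,-0.14,-0.14,-0.14,-0.14])

```text
t: 36.78
eef_pos: [0.4613, 0.0548, 0.1162]
ee_rot: [-3.141, -0.0, -0.038]
force: [0.2, -0.4, -0.3]
width: 0.0529
gripper_force: 0.0
```

Emit:
play_rows(travel=[[-0.28,-0.91,-0.04],[-0.26,-0.91,-0.04],[-0.12,-0.9,0.0],[-0.12,-0.9,0.0],[-0.12,-0.9,0.0],[-0.12,-0.9,0.0],[-0.12,-0.9,0.0],[-0.12,-0.9,0.0]], twist=[-0.14,-0.14,0,0,0,0,0,0])

```text
t: 37.78
eef_pos: [0.4306, 0.2358, 0.1181]
ee_rot: [-3.141, -0.0, 0.004]
force: [1.1, -0.6, -0.2]
width: 0.053
gripper_force: 0.0
```

Emit:
play_rows(travel=[[-0.12,-0.9,0.0],[-0.12,-0.9,0.0],[-0.12,-0.9,0.0],[-0.12,-0.9,0.0],[0,0,0],[0,0,0]], twist=[0,0,0,0,0,0])

```text
t: 38.52
eef_pos: [0.4181, 0.3248, 0.1178]
ee_rot: [3.141, 0.001, 0.004]
force: [-0.6, -0.0, -1.1]
width: 0.0527
gripper_force: 0.0
```

```bash
python3 plan.py .420,.3247,.028,0
```

```text
now [0.4181 0.3248 0.1178 0.0039] tilt [3.141e+00 1.000e-03] t 38.52 w 0.0527 F [-0.6 -0.  -1.1]
travel [[0.02, 0.0, 0.9], [0.02, 0.0, 0.9], [0.02, 0.0, 0.9], [0.02, 0.0, 0.9]] twist [0.01, 0.01, 0.01, 0.01]
-> [0.42  0.325 0.028 0.   ] 4 rows
```

Emit:
play_rows(travel=[[0.06,0,0.7],[0.02,0,0.7],[0,0,0.7],[0,0,0.7],[0,0,0.5],[0,0,0.28],[0,0,0]], twist=[0,0,0,0,0,0,0])

```text
t: 39.4
eef_pos: [0.4204, 0.3246, 0.0283]
ee_rot: [3.141, 0.0, 0.004]
force: [-0.2, 0.3, 0.9]
width: 0.0527
gripper_force: 0.0
```

Emit:
play_rows(travel=[[0,0,0],[0,0,0],[0,0,0],[0,0,0],[0,0,-0.5],[0,0,-0.8],[0,0,-0.8],[0,0,-0.7]], twist=[0,0,0,0,0,0,0,0], fingers=0.1, newtons=8)

```text
t: 40.4
eef_pos: [0.4206, 0.325, 0.1002]
ee_rot: [-3.141, -0.001, 0.004]
force: [0.8, -0.0, -0.6]
width: 0.0217
gripper_force: 8.0
```

```bash
python3 plan.py .477,-.0398,.1,-.2045
```

```text
now [0.4206 0.325  0.1002 0.0038] tilt [-3.141e+00 -1.000e-03] t 40.4 w 0.0217 F [ 0.8 -0.  -0.6]
travel [[0.14, 0.91, 0.0], [0.15, 0.91, 0.0], [0.16, 0.91, 0.0], [0.17, 0.91, 0.0], [0.18, 0.9, 0.0], [0.2, 0.9, 0.0], [0.21, 0.9, 0.0], [0.22, 0.9, 0.0]] twist [0.09, 0.09, 0.09, 0.09, 0.09, 0.09, 0.09, 0.09]
travel [[0.23, 0.89, 0.0], [0.24, 0.89, 0.0], [0.25, 0.89, 0.0], [0.27, 0.88, 0.0], [0.28, 0.88, 0.0], [0.29, 0.88, 0.0], [0.3, 0.87, 0.0], [0.31, 0.87, 0.0]] twist [0.09, 0.09, 0.09, 0.09, 0.09, 0.09, 0.09, 0.09]
-> [ 0.477 -0.04   0.1   -0.204] 16 rows
```

Emit:
play_rows(travel=[[0.14,0.91,0.0],[0.15,0.91,0.0],[0.16,0.91,0.0],[0.17,0.91,0.0],[0.18,0.9,0.0],[0.2,0.9,0.0],[0.21,0.9,0.0],[0.22,0.9,0.0]], twist=[0.09,0.09,0.09,0.09,0.09,0.09,0.09,0.09])

```text
t: 41.4
eef_pos: [0.4482, 0.1404, 0.0983]
ee_rot: [3.141, 0.0, -0.106]
force: [0.0, 0.2, 0.0]
width: 0.0218
gripper_force: 8.0
```

Emit:
play_rows(travel=[[0.23,0.89,0.0],[0.24,0.89,0.0],[0.25,0.89,0.0],[0.27,0.88,0.0],[0.28,0.88,0.0],[0.29,0.88,0.0],[0.3,0.87,0.0],[0.31,0.87,0.0]], twist=[0.09,0.09,0.09,0.09,0.09,0.09,0.09,0.09])

```text
t: 42.4
eef_pos: [0.4748, -0.0419, 0.0984]
ee_rot: [3.141, 0.0, -0.214]
force: [-0.7, -0.4, -0.2]
width: 0.0215
gripper_force: 8.0
```

Emit:
play_rows(travel=[[0,0,0],[0,0,0]], twist=[0,0])

```text
t: 42.65
eef_pos: [0.4749, -0.0406, 0.0984]
ee_rot: [3.141, 0.0, -0.213]
force: [0.3, 0.4, 0.6]
width: 0.0218
gripper_force: 8.0
```

```bash
python3 plan.py .477,-.0398,.0325,-.2045
```

```text
now [ 0.4749 -0.0406  0.0984 -0.2133] tilt [3.141 0.   ] t 42.65 w 0.0218 F [0.3 0.4 0.6]
travel [[0.02, -0.02, 0.88], [0.03, -0.02, 0.88], [0.03, -0.02, 0.88]] twist [-0.02, -0.02, -0.02]
-> [ 0.477 -0.04   0.032 -0.204] 3 rows
```

Emit:
play_rows(travel=[[0.04,-0.02,0.6],[0.04,-0.02,0.6],[0,-0.02,0.6],[0,0,0.5],[0,0,0.26],[0,0,0.08],[0,0,0]], twist=[-0.06,0,0,0,0,0,0])

```text
t: 43.52
eef_pos: [0.4777, -0.039, 0.0328]
ee_rot: [-3.141, -0.0, -0.203]
force: [0.5, -0.2, -0.2]
width: 0.0217
gripper_force: 8.0
```

Emit:
play_rows(travel=[[0,0,0],[0,0,0],[0,0,0],[0,0,-0.4],[0,0,-0.7],[0,0,-0.8],[0,0,-0.9],[0,0,-0.9]], twist=[0,0,0,0,0,0,0,0], fingers=0.5)

```text
t: 44.52
eef_pos: [0.4776, -0.0391, 0.1265]
ee_rot: [-3.141, -0.001, -0.203]
force: [0.5, -0.3, -0.1]
width: 0.0436
gripper_force: 0.0
```

Emit:
play_rows(travel=[[-0.2,-0.8,-0.9],[-0.2,-0.8,-0.9],[-0.2,-0.9,-0.9],[-0.2,-0.9,-0.5],[-0.2,-0.9,0],[-0.2,-0.9,0],[0,0,0],[0,0,0]], twist=[0,0,0,0,0,0,0,0])

```text
t: 45.52
eef_pos: [0.4742, 0.094, 0.2054]
ee_rot: [-3.142, -0.0, -0.203]
force: [0.3, -0.1, -0.8]
width: 0.0442
gripper_force: 0.0
```

Run:
```python
from fit import *
F=frames(); print(arm.get_state()["eef_pos"])
for n,z,g in(("socket",.004,(.511,-.129)),("relay",.028,(.511,-.129)),("capacitor",.004,(.477,-.04)),("ring_core",0,(.648,.092))):
  for cam in(("top",),("scene",)): print(n,cam,fit(n,F,near=np.array(g),yaws=[-.2],z=z,cams=cam))
ims=[cv2.resize(F["top"]["pixels"][190:330,150:450,::-1],(780,364),interpolation=cv2.INTER_CUBIC),cv2.resize(F["scene"]["pixels"][180:320,150:450,::-1],(780,364)) ]
im=np.vstack(ims); cv2.imwrite("pics/e.png",cv2.resize(im,(640,598)))
```

```text
[0.4742796  0.09367776 0.2052208 ]
socket ('top',) (array([ 0.5113, -0.1265, -0.1911]), np.float64(0.284), 1)
socket ('scene',) (array([ 0.5091, -0.1291, -0.2292]), np.float64(0.667), 1)
relay ('top',) (array([ 0.5117, -0.1295, -0.2508]), np.float64(0.895), 1)
relay ('scene',) (array([ 0.5095, -0.1301, -0.3998]), np.float64(0.918), 1)
capacitor ('top',) (array([ 0.4776, -0.0398, -0.1028]), np.float64(0.742), 1)
capacitor ('scene',) (array([ 0.4741, -0.0384, -0.169 ]), np.float64(0.918), 1)
ring_core ('top',) (array([ 0.6512,  0.0913, -0.0388]), np.float64(0.262), 1)
ring_core ('scene',) (array([0.6461, 0.0928, 0.1117]), np.float64(0.796), 1)
```

View pics/e.png

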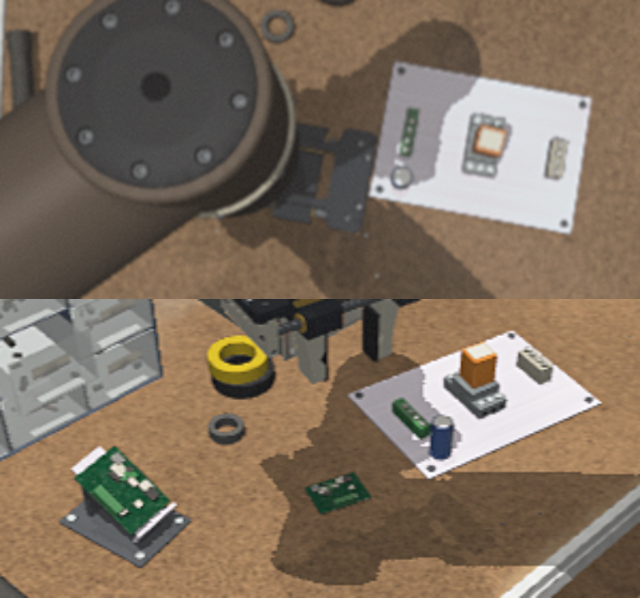

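```bash
python3 -c "
from station import arm
print(arm.job_done())"
```

```text
the job is handed in; nothing more can be done
None
```

I placed the socket, relay, capacitor and board as asked and handed the job in at about 46 s; the last pictures show all four in position and the ring core where it was, but the hand-in returned no verdict.

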